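# Slide the fastener kit crate into the locating stop

### The arm

A 6-joint arm with a two-finger parallel gripper is mounted at the origin on the work surface. World frame = base frame: x ahead of the robot, y to its left, z up, the work surface at z = 0. Lengths are in mm, angles in rad, forces in N, time in s.
With the tool pointing down it reaches from about 350 to 850 mm from the base axis. Payload 8.1 kg.
Tool frame: the origin (TCP) lies on the front face of the gripper's body, between the roots of the fingers; the fingertips stand 73 mm ahead of it and the grasp point (between the pads) lies 54 mm ahead of it; z points along the fingers, y is the line along which they close (so a half turn about z gives the same grasp; the last joint's range is limited). The gripper opens to 85 mm and grips with 20 to 120 N. Pads are 22 mm wide; open, the fingers measure 114 mm over their backs; the gripper's body (76 mm by 85 mm) begins 54 mm behind the grasp point. The pads swing forward as they close: fully open they stand 13 mm farther back than shut.
Start: joints at [-1.381, 0.13, 1.488, -0, 1.523, -0.085], TCP at [162.833, -577.487, 303.892] pointing down, gripper open.
Joint ranges: [-2.96, 2.96], [-0.89, 2.26], [0.02, 2.5], [-1.34, 4.48], [0, 2.73], [-2.66, 2.66]. Speed limits (rad/s): [2.39, 2.39, 2.79, 3.14, 3.14, 3.14].

### API

Orientations are given as a rotation vector (axis times angle).
In Python, from rig import * gives the robot as it stands. Calls block until the motion is done:
- movep(position, orientation): joint-space move of the TCP to a pose.
- line_to(position, frame=None, v=150, f_stop=None): straight line of the TCP; frame=None keeps the orientation; v is the mean speed in mm/s. With f_stop (N) it stops when the force on the tool has changed by that much, and returns True; else False.
- set_joints(angles): joint-space move.
- command_gripper(opening, squeeze=None): finger opening in mm; squeeze is the grip in N (None keeps the last); returns when the fingers have stopped.
- hold(seconds).
- inverse_kinematics(position, orientation): joint angles nearest the present ones, or None.
- get_obs(): the state.
- camera(name): name is "scene" or "top" or "wrist"; returns a dict with "pixels" (480x640x3 uint8, blue, green, red), "range_z" (480x640 float32, mm along the optical axis (not along the pixel's ray), 0 where there is no reading), "fovy" (degrees; the focal length in pixels is half the picture's height over the tangent of half this angle, whatever the lens; pixels are square), "cx", "cy" (the principal point, pixels), "world_from_camera" (4x4, takes a point from camera to world coordinates). Camera axes: x right, y down, z forward; pixel columns grow to the right and rows downward; lengths in mm; the calibration is good to about 2 mm. A picture is of the moment at which its call begins.
A pose or a line that the arm cannot do raises Unreachable and nothing moves.
- job_done(): hands the job in; it is judged then, once.
The state is a dict: "t": time; "joint_positions": joint angles; "joint_vel": joint speeds; "effort": joint torques, N m; "ee_pos": TCP position; "eef_rot": TCP orientation; "force": force on the tool from outside, world axes, zero at the start; "wrist_torque": the same for the moment, N m; "width": finger opening in mm; "grip_force": force on a finger pad.
Only numpy, scipy, OpenCV 4.12 (cv2) and the standard library are available. Lean on these libraries where they do the work, as an engineer would, in place of code of your own. Each camera call takes 0.05 s, during which the arm holds its last target. There are 200 camera calls.

### The job

Slide the tall, loaded fastener kit crate across the bench into the corner of the L-shaped locating stop, so that it ends standing square and flat against both legs of the stop. It is tall and heavy: push it low, near its base, so that it slides on its feet and never tips up, do not lift it or touch its carry handle, and leave the bolts, the spacer block and the fixture puck where they stand. Finish with the hand clear of everything.

Things in the scene. Friction and masses are not known exactly. Their poses are not given: they have to be found in the camera images.
- crate: Fastener kit crate: upright black and aluminium box, 90 mm deep (own x), 120 mm wide (own y), 180 mm tall, on four 6 mm rubber feet set in from the edges. Four drawer fronts on its -x face, which looks roughly towards the robot; carry handle on top. All four sides are flat and upright from 6 to 180 mm above the bench. Loose. Origin: centre of the underside, at bench level; z is up.
- crate_mid (a point): Centre of the crate, 93 mm above the bench, about its centre of mass. The crate weighs about 0.7 to 1 kg and takes about 3 to 8 N to slide. Its feet reach only 34 mm from the centre along its x (49 mm along y), so pushed along x at more than about 45 mm above the bench it may tip.
- crate_handle: Carry handle of the crate, a 10 mm round steel bail along the crate's y, 90 mm over its ends, rising to 31 mm above the crate's top (211 mm above the bench). Origin: centre of the crate's top. Not to be touched.
- stop: L-shaped locating stop bolted to the bench: two bare steel bars at a right angle, 14 mm thick, 22 mm high. Origin: the inside corner, at bench level. The far leg's inside face runs from the corner 240 mm along the stop's own -y, its bar on the +x side; the other leg's inside face runs 150 mm along own -x, towards the robot, its bar on the +y side.
- stop_home (a point): Where the crate's origin (centre of the underside) is when fully home: at bench level, 45 mm on the -x side and 60 mm on the -y side of the stop's inside corner. The crate's +x face is then against the far leg, its +y face against the other leg, and its yaw is the stop's.
- puck: Bystander: black anodized round fixture puck, 96 mm in diameter, 32 mm high, standing under the magnifier lamp. Origin: centre of the underside.
- bolt1_mid (a point): Bystander: silver A286 bolt standing on its head, 60 mm tall, head 21 mm across. The point is on its axis half-way up.
- bolt2_mid (a point): Bystander: a second bolt like bolt1. The point is on its axis half-way up.
- spacer: Bystander: amber polyimide-coated spacer block lying behind the far leg of the stop, 40 by 60 by 25 mm high. Origin: centre of the underside.
- lamp_head: Round head of the magnifier lamp, fixed on its swing arm, 210 mm in diameter and 30 mm thick. Origin: centre of the underside, about 370 mm above the bench. Its arm runs from there to a clamp at the left (+y) edge of the bench.

How it is judged:
By the outcome, as a careful person would: the job done as asked, in the order asked, and still so for the second after the job is handed in, with the robot touching nothing.
It also fails if it takes over 54 s, if anything falls off the work surface, if the arm or the gripper's body presses on something with over 40 N, if the wrist force passes 120 N, or if a joint passes its speed limit or range.

## Working session

There is one attempt and no reset: what is moved stays moved. The work goes in short steps, each a Python script; the robot and the scene stay as the last script left them, time stands still between calls to the robot, and variables do not carry over. Pictures are saved under pics/ and viewed, at most 10 in all, crops included, and the job is handed in when it is done.

```bash
mkdir -p pics; ls
python3 - <<'E'
from rig import *
import cv2,numpy as np
for n in("scene","top"):
    c=camera(n); np.savez(f"{n}0.npz",**c); cv2.imwrite(f"pics/{n}0.png",c["pixels"])
    print(n,c["fovy"],c["cx"],c["cy"],c["world_from_camera"].round(3).tolist(),(c["range_z"]>0).mean())
print(get_obs()["t"],get_obs()["eef_rot"])
E
```

```text
pics
scene 47.06080217418191 326.1699674006874 248.964774382726 [[0.901, 0.304, -0.309, 951.917], [0.434, -0.629, 0.645, -436.773], [0.001, -0.715, -0.699, 857.186], [0.0, 0.0, 0.0, 1.0]] 0.9960286458333333
top 49.14582100431508 318.28069887128856 230.205354885473 [[0.005, -0.999, 0.042, 595.323], [-1.0, -0.005, 0.014, 147.833], [-0.014, -0.043, -0.999, 1114.796], [0.0, 0.0, 0.0, 1.0]] 0.99583984375
0.1 [-3.11029828e+00 -4.30081787e-01  1.38044956e-04]
```

View pics/scene0.png

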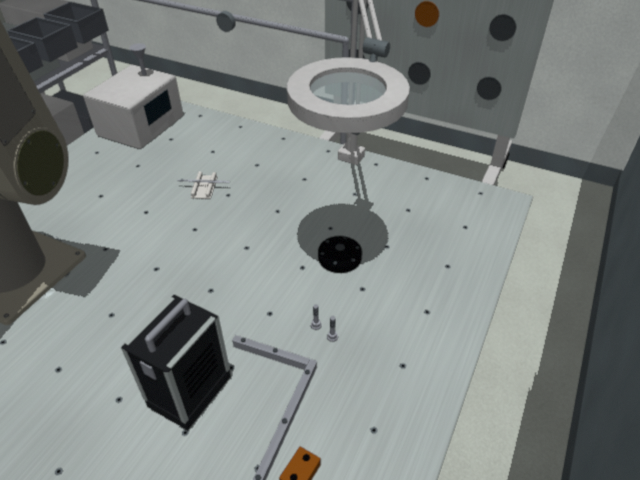

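View pics/top0.png

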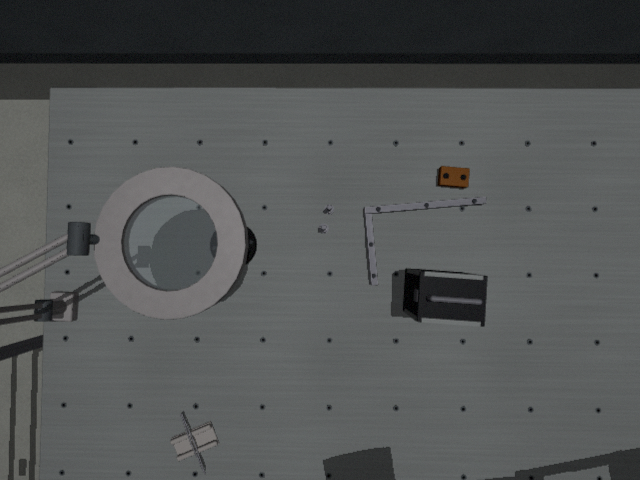

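The scene view shows the crate at about (178,362), the stop corner at about (315,362), and the bolts at (316,318) and (332,330). In the top view the stop corner is at about (371,213) and the crate top at about (452,299). I'll measure both using depth.

```bash
cat > h.py <<'E'
import cv2,numpy as np
def cloud(c):
    f=240/np.tan(np.radians(c["fovy"])/2); z=c["range_z"].astype(float)
    v,u=np.mgrid[:480,:640]
    p=np.stack([(u-c["cx"])/f*z,(v-c["cy"])/f*z,z],-1)
    T=c["world_from_camera"]; P=p@T[:3,:3].T+T[:3,3]; P[z==0]=np.nan
    return P
def sel(P,lo,hi,x,y):
    m=(P[...,2]>lo)&(P[...,2]<hi)&(P[...,0]>x[0])&(P[...,0]<x[1])&(P[...,1]>y[0])&(P[...,1]<y[1])
    return P[m]
def rect(p):
    return cv2.minAreaRect(p[:,:2].astype(np.float32))
E
python3 - <<'E'
from h import *
for n in("top","scene"):
    c=dict(np.load(n+"0.npz")); P=cloud(c)
    b=sel(P,-20,8,(550,900),(-250,0)); print(n,"bench z",np.median(b[:,2]),b[:,2].std())
    t=sel(P,170,195,(350,700),(-300,100)); print("top",len(t),np.median(t[:,2]),rect(t))
    h=sel(P,200,225,(350,700),(-300,100)); print("handle",len(h),h[:,2].max(),rect(h))
    s=sel(P,14,30,(450,800),(-250,150)); print("low",len(s),np.median(s[:,2]))
    m=((P[...,2]>12)&(P[...,2]<34)).astype(np.uint8)
    k,l,st,ce=cv2.connectedComponentsWithStats(m)
    for i in range(1,k):
        if st[i,4]>25:
            q=P[l==i]; print(st[i],np.median(q,0).round(),[np.round(a,1) for a in rect(q)])
E
```

```text
top bench z -0.1625048564435474 2.092504998412522
top 3180 179.81696015604746 ((515.0536499023438, -75.87591552734375), (120.97261810302734, 89.98384094238281), 86.27452087402344)
handle 303 215.47549217367157 ((515.0364379882812, -75.46983337402344), (88.6522216796875, 9.969696998596191), 86.06253051757812)
low 1998 22.566291590012952
[438 166  32  22 594] [ 754. -118.   25.] [array([ 754.8, -119.6]), array([61.8, 40.7]), np.float64(85.4)]
[ 364  197  123   89 1356] [688.  16.  22.] [array([621.3, -66. ]), array([163.7, 255.1]), np.float64(5.4)]
[246 227  11  37 212] [609. 305.  22.] [array([610.3, 303.8]), array([19.6, 75.6]), np.float64(89.5)]
[403 269   5  44  98] [519. -17.  27.] [array([518.4, -17.3]), array([ 3.4, 88.2]), np.float64(86.1)]
[ 50 292  28  30 555] [486. 684.  29.] [array([480.4, 695.2]), array([49.7, 60. ]), np.float64(88.5)]
[170 414  48  61 595] [202. 420.  18.] [array([201. , 420.1]), array([95.2, 92.8]), np.float64(67.2)]
scene bench z 1.3144562113825486 1.5351006377306238
top 3613 181.25116442095737 ((515.3833618164062, -75.86497497558594), (121.287612915039
[... 1065 characters left out ...]
4.  5. 14.] [array([33.,  0.]), array([161. , 218.2]), np.float64(0.3)]
[ 318  235   45   35 1102] [617. 330.  24.] [array([611.1, 342.4]), array([94.8, 99.1]), np.float64(14.5)]
[312 315   8  10  55] [649. 150.  18.] [array([647.7, 150.8]), array([14.1, 10.5]), np.float64(32.2)]
[329 326   8  11  60] [690. 138.  17.] [array([689. , 139.4]), array([13.3, 14.3]), np.float64(25.1)]
[ 233  335   84  145 2050] [691.   8.  23.] [array([621. , -54.8]), array([164.5, 236.6]), np.float64(5.3)]
[143 369  88  60 650] [ 558. -113.   24.] [array([542.3, -99.2]), array([149.,  73.]), np.float64(49.6)]
[279 446  42  34 894] [ 755. -116.   26.] [array([ 755.6, -119.1]), array([61., 41.]), np.float64(84.9)]
```

```bash
cat >> h.py <<'E'
from scipy.spatial.transform import Rotation as Ro
YAW=np.radians(5.4); CORNER=np.array([678.4,52.9])
def S(x,y):  # stop frame -> world xy
    c,s=np.cos(YAW),np.sin(YAW); return CORNER+[c*x-s*y,s*x+c*y]
def toS(p):
    c,s=np.cos(YAW),np.sin(YAW); d=np.array(p)-CORNER; return np.array([c*d[0]+s*d[1],-s*d[0]+c*d[1]])
def hand(xy,psi,z=28,tilt=45,sg=-1,L=70):
    """TCP pose whose leading fingertip edge is at xy, height z, pushing along heading psi"""
    t=np.radians(tilt); h=np.array([np.cos(psi),np.sin(psi),0]); u=np.array([0,0,1.])
    zt=np.sin(t)*h-np.cos(t)*u; n=np.cos(t)*h+np.sin(t)*u
    yt=sg*np.array([-np.sin(psi),np.cos(psi),0]); xt=np.cross(yt,zt)
    p=np.array([xy[0],xy[1],z])-L*zt-11*n
    return p,Ro.from_matrix(np.stack([xt,yt,zt],1)).as_rotvec()
E
python3 - <<'E'
from rig import *
from h import *
cr=np.array([515.1,-75.8]); yw=np.radians(-3.8); print("crate in stop",toS(cr),"home",S(-45,-60))
hx=np.array([np.cos(yw),np.sin(yw)])
for tilt in(35,45):
  for sg in(-1,1):
    print(tilt,sg)
    for nm,xy,psi,z in [("x0",cr-65*hx,yw,28),("x0up",cr-75*hx,yw,200),("x1",S(-90,-60),YAW,28),
        ("y0",S(-50,-190),YAW+np.pi/2,28),("y0up",S(-50,-190),YAW+np.pi/2,250),("y1",S(-50,-120),YAW+np.pi/2,28)]:
        p,r=hand(xy,psi,z,tilt,sg); q=inverse_kinematics(p,r); print(nm,p.round(),None if q is None else np.round(q,2))
E
```

```text
crate in stop [-174.68700874 -112.76093728] home [639.24621039 -11.06859198]
35 -1
x0 [401. -68.  79.] None
x0up [391. -68. 251.] None
x1 [546. -20.  79.] [-0.23 -0.12  2.29  0.47  0.42  0.87]
y0 [ 651. -190.   79.] [-0.56  0.79  1.16  0.47  1.6  -0.74]
y0up [ 651. -190.  301.] [-0.56  0.59  1.03  0.5   1.89 -0.58]
y1 [ 645. -120.   79.] [-0.48  0.7   1.29  0.5   1.52 -0.7 ]
35 1
x0 [401. -68.  79.] None
x0up [391. -68. 251.] None
x1 [546. -20.  79.] [-0.23 -0.12  2.29  0.47  0.42 -2.27]
y0 [ 651. -190.   79.] [-0.56  0.79  1.16  0.47  1.6   2.4 ]
y0up [ 651. -190.  301.] [-0.56  0.59  1.03  0.5   1.89  2.56]
y1 [ 645. -120.   79.] [-0.48  0.7   1.29  0.5   1.52  2.44]
45 -1
x0 [393. -68.  70.] None
x0up [383. -67. 242.] None
x1 [537. -21.  70.] [-0.27 -0.13  2.41  1.18  0.28  0.14]
y0 [ 652. -198.   70.] [-0.61  0.92  1.04  0.58  1.73 -0.77]
y0up [ 652. -198.  292.] [-0.61  0.69  0.96  0.63  1.98 -0.59]
y1 [ 645. -128.   70.] [-0.53  0.82  1.2   0.61  1.64 -0.75]
45 1
x0 [393. -68.  70.] None
x0up [383. -67. 242.] None
x1 [537. -21.  70.] None
y0 [ 652. -198.   70.] [-0.61  0.92  1.04  0.58  1.73  2.37]
y0up [ 652. -198.  292.] [-0.61  0.69  0.96  0.63  1.98  2.55]
y1 [ 645. -128.   70.] [-0.53  0.82  1.2   0.61  1.64  2.39]
```

Run:
```python
from rig import *
from h import *
cr=np.array([515.1,-75.8])
for turn in (0,90):
 for tilt in(5,10,15,20,25,30,35):
  out=[]
  for xf in(455,465,475,490,510,530,560):
   for sg in(-1,1):
    p,r=hand((xf,-75),0.,28,tilt,sg)
    if turn:
        t=np.radians(tilt); n=np.array([np.cos(t),0,np.sin(t)]); p=p-(57-11)*n
        r=(Ro.from_rotvec(r)*Ro.from_euler('z',90,degrees=True)).as_rotvec()
    q=inverse_kinematics(p,r); out.append((xf,sg) if q is not None else 0)
  print(turn,tilt,[o for o in out if o])
```

```text
0 5 [(455, -1), (455, 1), (465, -1), (465, 1), (475, -1), (475, 1), (490, -1), (490, 1), (510, -1), (510, 1), (530, -1), (530, 1), (560, -1), (560, 1)]
0 10 [(455, -1), (455, 1), (465, -1), (465, 1), (475, -1), (475, 1), (490, -1), (490, 1), (510, -1), (510, 1), (530, -1), (530, 1), (560, -1), (560, 1)]
0 15 [(455, -1), (455, 1), (465, -1), (465, 1), (475, -1), (475, 1), (490, -1), (490, 1), (510, -1), (510, 1), (530, -1), (530, 1), (560, -1), (560, 1)]
0 20 [(455, -1), (455, 1), (465, -1), (465, 1), (475, -1), (475, 1), (490, -1), (490, 1), (510, -1), (510, 1), (530, -1), (530, 1), (560, -1), (560, 1)]
0 25 [(465, -1), (465, 1), (475, -1), (475, 1), (490, -1), (490, 1), (510, -1), (510, 1), (530, -1), (530, 1), (560, -1), (560, 1)]
0 30 [(490, -1), (490, 1), (510, -1), (510, 1), (530, -1), (530, 1), (560, -1), (560, 1)]
0 35 [(530, -1), (530, 1), (560, -1), (560, 1)]
90 5 [(455, 1), (465, 1), (475, 1), (490, 1), (510, 1), (530, 1), (560, 1)]
90 10 [(455, 1), (465, 1), (475, 1), (490, 1), (510, 1), (530, 1), (560, 1)]
90 15 [(455, 1), (465, 1), (475, 1), (490, 1), (510, 1), (530, 1), (560, 1)]
90 20 [(475, -1), (475, 1), (490, -1), (490, 1), (510, -1), (510, 1), (530, 1), (560, 1)]
90 25 [(510, -1), (510, 1), (530, -1), (530, 1), (560, -1), (560, 1)]
90 30 [(530, -1), (530, 1), (560, -1), (560, 1)]
90 35 [(560, -1), (560, 1)]
```

Run:
```python
from rig import *
from h import *
command_gripper(60)
ok=False
for tilt in(25,20,15):
    p,r=hand((440,-230),0.,260,tilt,-1)
    if inverse_kinematics(p,r) is not None: movep(p,r); ok=True; break
print(ok,tilt)
o=get_obs(); print(o["t"],o["width"],o["ee_pos"],np.round(o["joint_positions"],2))
R=Ro.from_rotvec(o["eef_rot"]).as_matrix()
for n in("scene","top"):
    c=camera(n); P=cloud(c); Q=((P-o["ee_pos"])@R).reshape(-1,3)
    if n=="scene": cv2.imwrite("pics/hand.png",c["pixels"])
    for a in range(-160,100,10):
        m=(Q[:,2]>a)&(Q[:,2]<=a+10)&(abs(Q[:,0])<110)&(abs(Q[:,1])<110)
        if m.sum()>3: print(n,a,m.sum(),np.percentile(Q[m,0],[1,99]).round(),np.percentile(Q[m,1],[1,99]).round())
```

```text
True 25
2.075 60.4387272039576 [ 400.3625415  -230.71011027  319.05822203] [-0.84 -0.57  2.11  0.33  1.31  0.7 ]
scene -50 15 [ 8. 14.] [-41. -33.]
scene -40 284 [-9. 16.] [-67. -27.]
scene -30 290 [-0. 22.] [-67. -14.]
scene -20 245 [-8. 21.] [-66. -11.]
scene -10 297 [-9. 20.] [-64.  -4.]
scene 0 218 [-10.  20.] [-63. -22.]
scene 10 259 [-9. 17.] [-62. -26.]
scene 20 138 [-8. 16.] [-57. -30.]
scene 30 121 [-9. 15.] [-43.  32.]
scene 40 163 [-8. 15.] [-44.  37.]
scene 50 205 [-8. 14.] [-43.  43.]
scene 60 81 [-8. 13.] [-37.  37.]
top -160 377 [-13.  41.] [-41.  -5.]
top -150 407 [-15.  42.] [-41.   0.]
top -140 500 [-23.  44.] [-42.   4.]
top -130 428 [-17.  44.] [-42.  11.]
top -120 180 [-16.  44.] [-42.  12.]
top -110 265 [-10.  38.] [-37.  20.]
top -100 496 [-14.  39.] [-37.  24.]
top -90 355 [-14.  39.] [-37.  25.]
top -80 337 [-13.  39.] [-37.  24.]
top -70 342 [-13.  39.] [-37.  24.]
top -60 123 [-10.  37.] [-37.  15.]
top -50 103 [-7. 13.] [-40. -21.]
top -40 634 [-11.  21.] [-68.  66.]
top -30 425 [-9. 21.] [-67.  66.]
top -20 297 [-9. 19.] [-66.  66.]
top -10 390 [-13.  19.] [-65.  64.]
top 0 294 [-13.  18.] [-63.  64.]
top 10 376 [-11.  15.] [-62.  62.]
top 20 126 [-8. 14.] [-57.  55.]
top 30 132 [-10.  13.] [-44.  42.]
top 40 126 [-10.  13.] [-44.  44.]
top 50 124 [-9. 13.] [-44.  44.]
top 60 57 [-10.  13.] [-39.  37.]
```

View pics/hand.png

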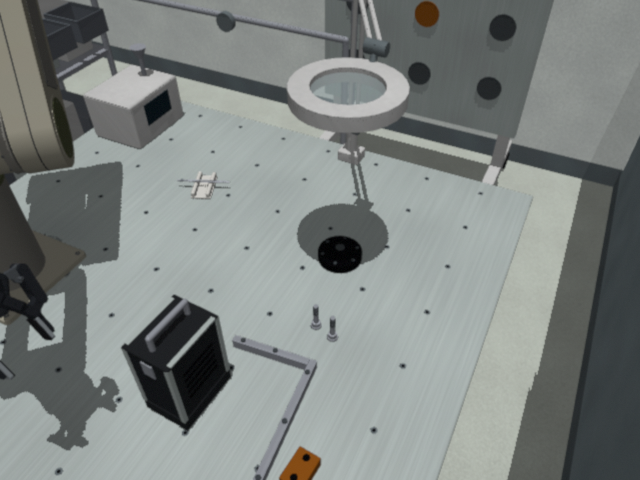

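The scene view shows the fingers at the left edge, around (40,320), with nothing else disturbed. The measured hand profile clears the crate at a 20° tilt, so I'll start the x push and rotate the crate to the stop's yaw as it goes.

```bash
cat >> h.py <<'E'
def crate(c):
    P=cloud(c); t=sel(P,165,190,(350,800),(-300,150)); (p,s,a)=rect(t); a=a-90 if a>45 else a
    h=sel(P,200,225,(350,800),(-300,150))
    return "crate S",toS(p).round(1),"size",np.round(s,1),"relyaw",round(a-np.degrees(YAW),2),"ztop",np.median(t[:,2]).round(1)
E
cat > px.py <<'E'
from rig import *
from h import *
T=20
def go(cS,rel,v,back=0,z=28,f=None,tilt=T):
    psi=YAW+np.radians(rel); h=np.array([np.cos(psi),np.sin(psi)])
    p,r=hand(S(*cS)-(45+back)*h,psi,z,tilt,-1,L=68); return line_to(p,r,v=v,f_stop=f)
E
python3 - <<'E'
from px import *
c0=np.array([-174.7,-112.8]); c1=np.array([-54.,-112.8])
go(c0+[0,0],-9.2,200,16,250)
go(c0,-9.2,150,16)
print("contact",go(c0,-9.2,25,-3,f=2.0),get_obs()["force"],get_obs()["t"])
for k in(.25,.5,.75,1):
    go(c0+k*(c1-c0),-9.2*(1-k),55,0); o=get_obs(); print(k,o["t"],np.round(o["force"],1))
go(c1,0,100,25)
c=camera("top"); print(crate(c)); cv2.imwrite("pics/top1.png",c["pixels"]); print(crate(camera("scene")))
E
```

```text
contact True [-0.4220444  -0.55272315  0.27692175] 5.4167
0.25 6.1083 [-1.4  0.3 -1.3]
0.5 6.8083 [-0.8  0.8 -1.2]
0.75 7.5083 [-0.1 -0.1 -0. ]
1 8.2083 [-0.  -0.5 -0.9]
('crate S', array([-100.2, -113.9]), 'size', array([181.4, 121.4]), 'relyaw', np.float64(0.09), 'ztop', np.float64(179.8))
('crate S', array([-107.8, -113.9]), 'size', array([198.8, 122.1]), 'relyaw', np.float64(-0.04), 'ztop', np.float64(181.0))
```

```bash
cat > py.py <<'E'
from px import *
def goy(xs,ys,v,z=28,f=None,tilt=30,mv=False):
    """fingers' leading edge at stop-frame (xs,ys), pushing along stop +y"""
    p,r=hand(S(xs,ys),YAW+np.pi/2,z,tilt,-1,L=68)
    return movep(p,r) if mv else line_to(p,r,v=v,f_stop=f)
E
python3 - <<'E'
from py import *
c1=np.array([-54.,-112.8])
go(c1,0,300,60,230)
go(c1+[0,-130],0,300,60,280)
goy(-57,-230,0,260,mv=True)
command_gripper(45)
print(crate(camera("top"))); print(crate(camera("scene")))
goy(-57,-195,200)
print("contact",goy(-57,-165,30,f=2.0),toS(get_obs()["ee_pos"][:2]),get_obs()["t"])
print("end",goy(-57,-112,50,f=20),np.round(get_obs()["force"],1),get_obs()["t"])
print(crate(camera("scene")))
E
```

```text
('crate S', array([ -55., -114.]), 'size', array([ 91. , 120.9]), 'relyaw', np.float64(0.01), 'ztop', np.float64(179.8))
('crate S', array([ -54.1, -113.9]), 'size', array([ 91.6, 122.8]), 'relyaw', np.float64(0.08), 'ztop', np.float64(181.1))
contact True [ -57.15359493 -215.30844365] 13.925
end True [ 0.2 -4.3  2.4] 14.9417
('crate S', array([ -54. , -132.3]), 'size', array([ 92.4, 266.2]), 'relyaw', np.float64(-0.31), 'ztop', np.float64(181.1))
```

Run:
```python
from py import *
goy(-57,-165,200)
goy(-57,-230,300,260)
goy(-200,-230,300,280)
p,r=hand(S(-150,-170),YAW,260,20,-1,L=68); movep(p,r)
c=camera("top"); print(crate(c)); cv2.imwrite("pics/top2.png",c["pixels"]); print(crate(camera("scene")))
command_gripper(60)
c1=np.array([-54.,-61])
go(c1,0,300,60,250)
go(c1,0,200,18)
print("contact",go(c1,0,30,-3,f=2.0),toS(get_obs()["ee_pos"][:2]))
print("end",go([-35,-61],0,25,f=18),toS(get_obs()["ee_pos"][:2]),np.round(get_obs()["force"],1),get_obs()["t"])
```

```text
('crate S', array([-54.6, -59.8]), 'size', array([ 90.9, 120.8]), 'relyaw', np.float64(-0.21), 'ztop', np.float64(179.8))
('crate S', array([-53.5, -59.7]), 'size', array([ 92. , 122.5]), 'relyaw', np.float64(0.06), 'ztop', np.float64(181.1))
contact True [-131.91033241  -60.94929522]
end True [-122.78139272  -60.53145749] [ 0.2 -0.9  0.3] 21.8417
```

Run:
```python
from py import *
go([-54,-61],0,200,20)
go([-54,-61],0,300,60,250)
p,r=hand(S(-200,-230),YAW,270,20,-1,L=68); line_to(p,r,v=300)
goy(-50,-230,0,260,mv=True)
command_gripper(45)
c=camera("top"); print(crate(c)); print(crate(camera("scene")),get_obs()["t"])
goy(-50,-145,200)
print("contact",goy(-50,-115,25,f=2.0),toS(get_obs()["ee_pos"][:2]))
print("end",goy(-50,-110,15,f=15),toS(get_obs()["ee_pos"][:2]),get_obs()["t"])
goy(-50,-150,150)
goy(-50,-260,300,250)
hold(.3)
c=camera("top"); s=camera("scene"); print(crate(c)); print(crate(s)); cv2.imwrite("pics/top3.png",c["pixels"]); cv2.imwrite("pics/scene3.png",s["pixels"])
print(get_obs()["t"])
for cc in(c,s):
    P=cloud(cc); print([np.round(x,1) for x in rect(sel(P,14,30,(735,800),(-170,-60)))], np.round(np.nanmean(sel(P,12,58,(630,710),(120,165)),0)))
```

```text
('crate S', array([-45.6, -59.7]), 'size', array([ 91. , 120.9]), 'relyaw', np.float64(-0.16), 'ztop', np.float64(179.8))
('crate S', array([-44.9, -60.3]), 'size', array([ 91.8, 122.3]), 'relyaw', np.float64(-0.46), 'ztop', np.float64(181.1)) 25.4417
contact True [ -50.04173698 -162.05521186]
end True [ -50.13850372 -161.81467978] 28.1333
('crate S', array([-45.6, -59.6]), 'size', array([ 91.1, 120.1]), 'relyaw', np.float64(-0.19), 'ztop', np.float64(179.9))
('crate S', array([-44.8, -60. ]), 'size', array([ 91.6, 122.6]), 'relyaw', np.float64(-0.36), 'ztop', np.float64(181.1))
29.875
[array([ 755.2, -119.5]), array([61.9, 40.6]), np.float64(85.3)] [664. 147.  24.]
[array([ 756.3, -118.6]), array([59.1, 41.2]), np.float64(87.5)] [668. 144.  32.]
```

```bash
python3 -c "
import cv2;i=cv2.imread('pics/scene3.png');cv2.imwrite('pics/s3.png',cv2.resize(i[180:480,120:460],None,fx=2,fy=2));i=cv2.imread('pics/top3.png');cv2.imwrite('pics/t3.png',cv2.resize(i[150:350,280:520],None,fx=3,fy=3))"
```

```text
(no output)
```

View pics/s3.png

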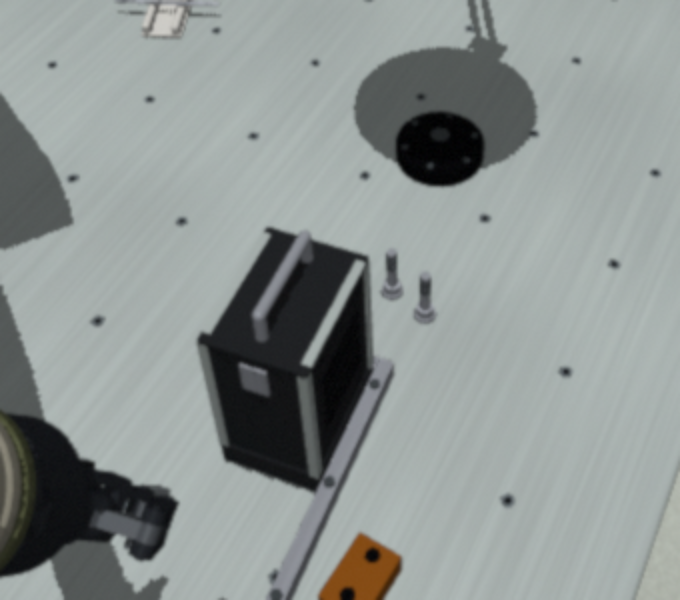

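View pics/t3.png

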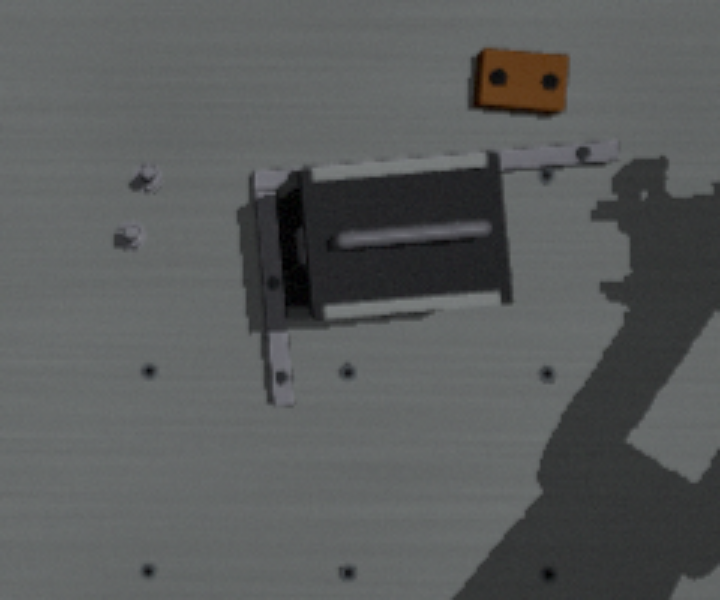

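Crop of the scene view: the crate stands upright against the far leg, from its base at about (320,480) to (375,365), with the bolts, puck and spacer undisturbed. In the top crop the crate sits in the corner of the stop and the hand is clear. Measured position is within about 1 mm and 0.4° of home, so I'm handing in.

Run:
```python
from rig import *
print(job_done())
```

```text
the job is handed in; nothing more can be done
None
```

The crate is in the corner of the L-stop, upright and within about 1 mm and 0.4° of home by camera; the bolts, puck and spacer look undisturbed, the hand is clear, and the job was handed in at about 30 s.

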